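# Close the melting hearth with the cut brick

### The arm

A 6-joint arm with a two-finger parallel gripper is mounted at the origin on the work surface. World frame = base frame: x ahead of the robot, y to its left, z up, the work surface at z = 0. Lengths are in mm, angles in rad, forces in N, time in s.
With the tool pointing down it reaches from about 300 to 825 mm from the base axis. Payload 5.4 kg.
Tool frame: the origin (TCP) lies on the centre line of the jaws, within the pads' length; the fingertips stand 11 mm ahead of it and the grasp point (between the pads) lies 8 mm behind it; z points along the fingers, y is the line along which they close (so a half turn about z gives the same grasp; the last joint's range is limited). The gripper opens to 92 mm and grips with 3 to 60 N. Pads are 20 mm wide; open, the fingers measure 128 mm over their backs; the gripper's body (75 mm by 189 mm) begins 69 mm behind the grasp point.
Start: joints at [-1.554, 0.158, 1.597, -0, 1.386, -0.21], TCP at [129.272, -560.263, 204.001] pointing down, gripper open.
Joint ranges: [-2.91, 2.91], [-0.94, 2.29], [0.18, 2.7], [-1.29, 4.43], [0.17, 2.64], [-3, 3]. Speed limits (rad/s): [2.57, 2.57, 3.14, 3.14, 3.14, 3.14].

### API

Orientations are given as a unit quaternion [x, y, z, w].
In Python, from station import bot gives the robot as it stands. The module is installed in compiled form; this text tells all that it offers.
- The arm moves only by the tool servo_tool, never from a script. Its argument "increments" is a list that holds one entry, the list of rows, each a list of 7 numbers: the turn, a rotation vector about the world's x, y, z in rad, then the shift along the world's x, y, z in cm, then the finger opening in cm, from 0 to 9.19. In form: [[[rx, ry, rz, dx, dy, dz, claw], ...]]. A call has 1 to 10 rows; each row is the pose to reach, as a shift and turn from the pose commanded when the call began; what a row does not reach only later rows make up. A row lasts 1/12 s, in which the tool goes at most 41.7 mm and 7.16 degrees, less where a joint would pass 70% of its speed; a pose out of reach is approached as far as the arm can. A call with a gripper value outside its range is refused whole. The fingers move at their own pace and stop on an object; "force" is the grip in N (left out, the last holds). Time passes only in rows, so rows that repeat a pose let the fingers close. It gives the time, the measured TCP pose, the force, the opening and the grip force at its end, in the units of the state.
- bot.read_state(): the state, without advancing time (a new reading comes with each control period).
- bot.snapshot(name): name is "scene" or "top" or "wrist"; returns a dict with "image" (384x512x3 uint8, red, green, blue), "range_z" (384x512 float32, mm along the optical axis (not along the pixel's ray), 0 where there is no reading), "K" (3x3 intrinsics, pixels), "R" (3x3) and "t" (3): a world point X has camera coordinates R X + t. Camera axes: x right, y down, z forward; pixel columns grow to the right and rows downward; lengths in mm; the calibration is good to about 2 mm. The wrist camera is an equidistant fisheye: a pixel r from the principal point sees the ray r / f radians off the axis. A picture is of the moment at which its call begins.
- bot.close_job(): hands the job in; it is judged then, once.
The state is a dict: "clock": time; "joint_pos": joint angles; "qvel": joint speeds; "joint_torque": joint torques, N m; "tcp_pos": TCP position; "orientation": TCP orientation; "ft_force": force on the tool from outside, world axes, zero at the start; "torque": the same for the moment, N m; "finger_gap": finger opening in mm; "grip_force": force on a finger pad.
Only numpy, scipy, OpenCV 4.12 (cv2) and the standard library are available. Lean on these libraries where they do the work, as an engineer would, in place of code of your own. Each camera call takes 0.05 s, during which the arm holds its last target. There are 200 camera calls.

### The job

Close the open side of the little melting hearth with the cut fire brick, the one that is shorter than the other four in the sprung rack. The row is squeezed tight, so draw its top out towards the front lip first, leaving its foot down behind the lip, and only then take hold of it and lift it out. Stand it gently upright on the hearth floor in the opening between the two walls, its outer face flush with the wall ends, and leave the other bricks standing in the rack and the crucible and the things on the bench where they are.

Things in the scene. Friction and masses are not known exactly. Their poses are not given: they have to be found in the camera images.
- cut_brick_centre (a point): the cut fire brick, a cream block 120 mm deep (its x), 40 mm thick (its y, along the row), 130 mm high (its z), 0.35 to 0.55 kg; this point is its centre. In the rack it stands upright among the full bricks and is 30 mm lower than they are, in one of the three middle places. Tipped out by its top it turns about its lower front (-x) edge; the squeeze of its neighbours holds it where it is left at up to about 30 degrees, beyond about 42 degrees it would topple out
- cut_brick_top (a point): centre of the upper face of the cut brick, 65 mm above its centre
- cut_brick_foot (a point): middle of the lower front (-x) edge of the cut brick, 60 mm to -x of and 65 mm below its centre
- rack: fixed grey steel stock rack for a row of five bricks along its y axis, whose front (-x) faces the robot; origin under the middle of the row, on the bench. White slick plastic floor 6 mm up; front lip 12 mm above that floor, 3 mm before the bricks; rear stop 40 mm high above the bench, 3 mm behind the bricks; above it the back is open for a finger. Fixed end plate (135 mm high) at y = -100 mm, sprung end at y = +100 to +178 mm
- follower (a joint): sprung steel end plate that squeezes the row together towards -y of the rack with about 9 N; 0 m with five bricks in the rack, 0.040 m when it has closed up after one was taken out
- brick_a_centre (a point): full fire brick in the rack, 120 mm deep, 40 mm thick, 160 mm high, 0.54 kg; its centre
- brick_b_centre (a point): full fire brick in the rack, like brick_a; its centre
- brick_c_centre (a point): full fire brick in the rack, like brick_a; its centre
- brick_d_centre (a point): full fire brick in the rack, like brick_a; its centre
- hearth: fixed melting hearth: steel tray with a flat fire-tile floor whose top is 25 mm above the bench, and three brick walls 120 mm high and 40 mm thick. Origin on the bench. Front and rear walls run along its y from -80 to +80 mm, with their inner faces at x = -64 and +64 mm; the third wall closes the -y side; the +y side is open
- hearth_gap (a point): on the hearth floor (25 mm above the bench) in the middle of the opening, which is 128 mm wide along the hearth's x: where the centre of the cut brick's underside belongs. 60 mm to +y of the hearth's origin, so that the brick's outer face is flush with the wall ends at y = +80 mm. The brick's depth runs along the hearth's x, either way round
- crucible: small graphite crucible, 64 mm wide, 62 mm high, standing loose inside the hearth; origin under its centre
- rammer: wooden rammer block 45 x 150 x 45 mm lying loose on the bench; origin under its centre
- bowl: steel bowl 170 mm wide, 55 mm high, loose on the bench; origin under its centre
- beaker: clear plastic beaker 72 mm wide, 120 mm high, loose on the bench; origin under its centre
Things that resemble listed ones, but are neither listed nor needed, are in the scene too. Leave any blue look-alike of the part that bears brick_b_centre alone.

How it is judged (in metres and radians):
On the way, in this order (a step that is already met when the one before it is completed fails the run):
1. the cut brick is tipped out of the row by its top (more than 15 degrees towards the front lip), its foot still down behind the lip (angle between cut_brick_centre's own z axis and vertical above 0.262 rad and x of cut_brick_top in the frame of rack below -0.02 m and z of cut_brick_foot in the frame of rack below 0.014 m and x of cut_brick_foot in the frame of rack above -0.07 m), for 0.2 s.
2. the cut brick is lifted clear of the rack's lip (height (world z) of cut_brick_foot above 0.03 m), for 0.1 s.
At the end, for the whole second after the job is handed in: The cut brick stands released on the hearth floor, upright within 3 degrees, square within 6 degrees, its underside centre within 8 mm of hearth_gap along the hearth's x and y; the full bricks stand upright on the rack floor and the crucible stands upright (within 6 degrees) (y of cut_brick_centre in the frame of hearth between 0.052 and 0.068 m and x of cut_brick_centre in the frame of hearth between -0.008 and 0.008 m and z of cut_brick_centre in the frame of hearth between 0.086 and 0.094 m and angle between cut_brick_top's own z axis and vertical below 0.05 rad and angle between the x axis of cut_brick_centre and the x axis of hearth, either way round below 0.1 rad and angle between each of brick_a_centre, brick_b_centre, brick_c_centre, brick_d_centre, crucible's own z axis and vertical below 0.1 rad and z of each of brick_a_centre, brick_b_centre, brick_c_centre, brick_d_centre in the frame of rack below 0.092 m); the robot touches nothing.
It fails at once if a full brick is tipped by more than 17 degrees or lifted out of the rack (angle between any of brick_a_centre, brick_b_centre, brick_c_centre, brick_d_centre's own z axis and vertical above 0.3 rad or z of any of brick_a_centre, brick_b_centre, brick_c_centre, brick_d_centre in the frame of rack above 0.13 m).
It fails at once if the crucible is pushed by more than 15 mm (distance of crucible from where it was at the start of the episode above 0.015 m).
It fails at once if the rammer, bowl or beaker is moved by more than 25 mm (distance of any of rammer, bowl, beaker from where it was at the start of the episode above 0.025 m).
It fails at once if the brick is dropped or banged onto the hearth (more than 80 N) (contact force between cut_brick and hearth above 80 N).
It also fails if it takes over 69 s, if anything falls off the work surface, if the arm or the gripper's body presses on something with over 40 N, if the wrist force passes 120 N, or if a joint passes its speed limit or range.

## Working session

There is one attempt and no reset: what is moved stays moved. The work goes in short steps, Python scripts to look and compute and a tool call to move; the robot and the scene stay as the last step left them, time stands still between calls to the robot, and variables do not carry over. Pictures are saved under pics/ and viewed, at most 10 in all, crops included, and the job is handed in when it is done.

Besides the shell and the picture viewer there is one more tool, called after "Request:" by a JSON object that holds its "method" and its "body", one argument or row to a line. servo_tool: Moves the arm, as the interface text tells. Its arguments: {"type":"object","properties":{"increments":{"type":"array","items":{"type":"array","items":{"type":"array","items":{"type":"number"}}}},"force":{"type":"number"}},"required":["increments"]}

```bash
mkdir -p pics
cat > h.py <<'E'
import numpy as np, cv2
from station import bot
def snap(n):
    return bot.snapshot(n)
def cloud(s):
    K=s["K"];z=s["range_z"];v,u=np.mgrid[:z.shape[0],:z.shape[1]]
    P=np.stack([(u-K[0,2])/K[0,0]*z,(v-K[1,2])/K[1,1]*z,z],-1)
    return (P-s["t"])@s["R"]
E
python3 - <<'E'
from h import *
a=snap("scene");b=snap("top")
np.savez("s0.npz",**a);np.savez("t0.npz",**b)
cv2.imwrite("pics/scene.png",a["image"][:,:,::-1]);cv2.imwrite("pics/top.png",b["image"][:,:,::-1])
for s in(a,b): print(s["K"].round(1).tolist(),s["R"].round(3).tolist(),s["t"].round(0))
print(bot.read_state())
E
```

```text
[[442.9, 0.0, 254.2], [0.0, 442.9, 199.9], [0.0, 0.0, 1.0]] [[-0.375, 0.927, 0.001], [0.789, 0.32, -0.525], [-0.487, -0.196, -0.851]] [ 105. -411. 1569.]
[[458.2, 0.0, 256.2], [0.0, 458.2, 186.7], [0.0, 0.0, 1.0]] [[-0.013, -1.0, -0.023], [-0.997, 0.015, -0.071], [0.071, 0.022, -0.997]] [ 120.  571. 1240.]
{'clock': 0.1, 'joint_pos': array([-1.55407961e+00,  1.58977825e-01,  1.59807972e+00, -1.29659614e-05,
        1.38618171e+00, -2.10137587e-01]), 'qvel': array([-0.00145091, -0.00226219, -0.00415004,  0.00143766, -0.00012928,
       -0.00051747]), 'joint_torque': array([-2.59167164e-04, -3.86501563e+01, -3.22960782e+01,  7.00990786e-02,
        3.38837458e-02, -5.62519563e-05]), 'tcp_pos': array([ 129.26971356, -559.69877756,  203.13530477]), 'orientation': array([ 9.93573562e-01,  1.13185239e-01,  7.31555186e-05, -8.20067479e-04]), 'ft_force': array([-0.51671017, -0.28951183,  0.4627873 ]), 'torque': array([ 0.06678368, -0.0034314 ,  0.00838065]), 'grip_force': 0.0, 'finger_gap': 91.6444591016703}
```

View pics/scene.png

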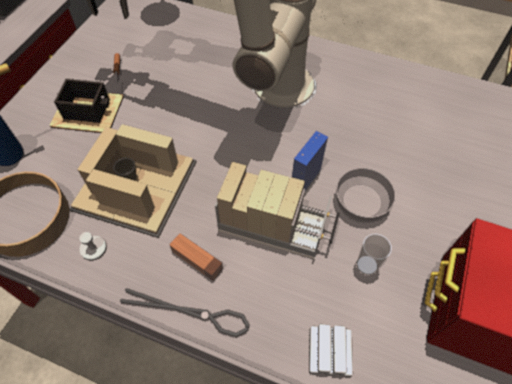

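View pics/top.png

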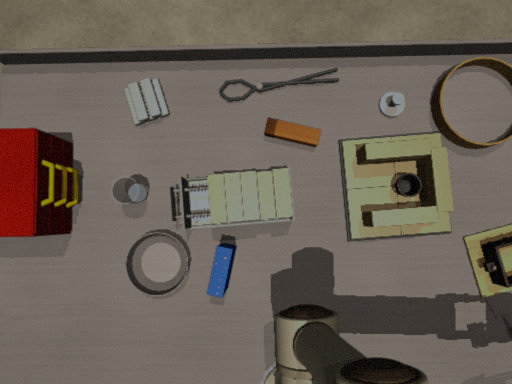

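The top view shows the rack row at about (250,197), with the sprung end at (198,203). The hearth is at (397,187), open side to the left, with the crucible at (406,184). The blue look-alike is at (222,270). In the scene view, the second brick from the -y end (~(245,197)) looks lower. I'll measure it by height.

Run:
```python
from h import *
b=dict(np.load("t0.npz"));P=cloud(b);z=P[...,2]
def rect(m,n):
    m=m.astype(np.uint8);k,l,s,c=cv2.connectedComponentsWithStats(m)
    for i in range(1,k):
        if s[i,4]<80: continue
        q=P[l==i];r=cv2.minAreaRect(q[:,:2].astype(np.float32))
        print(n,s[i].tolist(),q.mean(0).round(1),"rect",np.round(r[0],1),np.round(r[1],1),round(r[2],2),"zmed",np.median(q[:,2]).round(1))
u=np.mgrid[:384,:512][1];v=np.mgrid[:384,:512][0]
rack=(u>165)&(u<310)&(v>150)&(v<240)
he=(u>330)&(u<460)&(v>125)&(v<245)
rect(rack&(abs(z-166)<8),"full")
rect(rack&(abs(z-136)<8),"cut")
rect(rack&(z>120)&(z<180),"row")
rect(he&(abs(z-145)<7),"wall")
rect(he&(abs(z-25)<5),"floor")
rect(he&(z>10),"hearthall")
rect(he&(abs(z-62-25)<6),"cruc")
rect(rack&(z>4),"rackall")
print(z[197,185:300].round(0).astype(int).tolist())
a=dict(np.load("s0.npz"));I=a["image"][150:260,200:350,::-1]
J=b["image"][160:240,165:305,::-1]
A=cv2.resize(I,(750,550),interpolation=2)[:300]
cv2.imwrite("pics/crop.png",np.vstack([cv2.resize(I,None,fx=2.4,fy=2.4,interpolation=2)[:,:360],cv2.resize(J,(360,206),interpolation=2)]))
```

```text
full [273, 168, 20, 50, 807] [547.   45.1 164.9] rect [547.5  45. ] [119.8  40.1] 4.13 zmed 164.9
full [208, 171, 52, 52, 2396] [538.9 164.4 164.9] rect [539.1 164.8] [120.1 120.2] 4.02 zmed 164.9
cut [257, 170, 20, 49, 763] [544.4  84.9 135. ] rect [544.9  84.9] [119.9  40.1] 3.99 zmed 134.9
row [207, 166, 88, 57, 4073] [541.7 123.3 158.5] rect [542.7 124.9] [131.  210.1] 3.96 zmed 164.1
wall [365, 138, 89, 89, 3201] [ 571.2 -282.9  144.1] rect [ 571.2 -270. ] [208.2 201.6] 3.84 zmed 144.1
floor [342, 133, 109, 106, 4791] [ 559.3 -236.2   24.4] rect [ 571.1 -269.9] [269.5 271.3] 3.85 zmed 24.3
hearthall [340, 126, 120, 115, 10652] [ 569.6 -260.1   74.7] rect [ 572.  -185.8] [296.2 551.9] 3.82 zmed 28.7
cruc [397, 173, 25, 24, 153] [ 568.6 -287.5   85.6] rect [ 567.4 -286.7] [60.9 60.2] 89.04 zmed 85.4
rackall [170, 165, 126, 65, 5716] [536.  161.8 133.1] rect [542.5 181.4] [150.1 344.9] 3.77 zmed 162.4
[80, 61, 48, 30, 17, 4, 4, 2, 5, 1, 5, -1, 12, 5, 4, 3, 6, 11, 7, 5, 2, 7, 9, 7, 161, 169, 165, 164, 165, 166, 163, 169, 165, 166, 167, 167, 168, 166, 166, 164, 164, 161, 163, 167, 164, 164, 166, 165, 166, 164, 168, 165, 165, 165, 166, 164, 169, 168, 167, 166, 168, 166, 169, 167, 164, 164, 165, 163, 166, 165, 166, 162, 163, 165, 132, 137, 137, 135, 136, 133, 133, 135, 138, 137, 134, 133, 132, 136, 136, 132, 164, 167, 166, 165, 168, 166, 160, 164, 166, 164, 161, 166, 165, 166, 165, 165, 165, 131, -3, -1, 0, -1, -3, -2, 1]
```

View pics/crop.png

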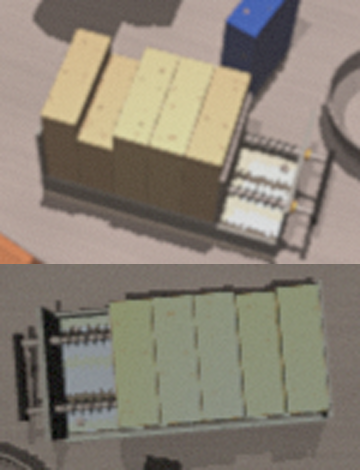

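The crop confirms it. In the rack the candidates are five bricks, at top pixels (283,193), (267,195), (250,197), (233,198) and (217,200); the blue block at (222,270) and the hearth walls also look similar. The second brick from the -y end, (267,195), has its top at z=135 against 165 for the others, and its size is 120x40, so that is the cut brick. Next I check the wall ends and the blue block.

Run:
```python
from h import *
b=dict(np.load("t0.npz"));P=cloud(b);z=P[...,2]
u=np.mgrid[:384,:512][1];v=np.mgrid[:384,:512][0]
yaw=np.radians(3.84);ex=np.array([np.cos(yaw),np.sin(yaw)]);ey=np.array([-ex[1],ex[0]])
C=np.array([571.2,-270.0])
m=(u>330)&(u<460)&(v>125)&(v<245)&(abs(z-144)<8)
d=P[m][:,:2]-C;x=d@ex;y=d@ey
for n,s in(("front",x<-70),("rear",x>70)): print(n,"x",np.percentile(x[s&(y>-60)],[1,99]).round(1),"y",np.percentile(y[s],[0.5,99.5]).round(1))
t=abs(x)<55;print("third",np.percentile(y[t],[1,99]).round(1))
q=P[(u>195)&(u<250)&(v>230)&(v<305)&(z>30)];print("blue",q.min(0).round(),q.max(0).round(), cv2.minAreaRect(q[q[:,2]>q[:,2].max()-15][:,:2].astype(np.float32)))
```

```text
front x [-103.7  -70.4] y [-95.8 100.3]
rear x [ 70.3 103.4] y [-94.9 100.1]
third [-99.3 -59. ]
blue [296.  85.  30.] [ 483.  232. 1280.] ((482.5068664550781, 84.8169174194336), (0.0, 0.0), 0.0)
```

Request:
{"method": "servo_tool", "body": {
  "increments": [
    [[0,0,0,0,0,6,0],[0,0,0.12,3,4,7,0],[0,0,0.7,25,32.5,7,0],[0,0,0.7,25,32.5,7,0],[0,0,0.7,25,32.5,7,0],[0,0,0.7,25,32.5,7,0],[0,0,0.7,25,32.5,7,0],[0,0,0.7,25,32.5,7,0],[0,0,0.7,25,32.5,7,0],[0,0,0.7,25,32.5,7,0]]
  ]
}}

```text
clock: 0.93
tcp_pos: [355.2, -265.4, 272.9]
orientation: [0.895, 0.447, 0.0, -0.0]
ft_force: [0.5, -0.4, 0.8]
finger_gap: 27.4
grip_force: 0.0
```

Request:
{"method": "servo_tool", "body": {
  "increments": [
    [[0,0,0.71,25.2,32.6,0,0],[0,0,0.71,25.2,32.6,0,0],[0,0,0.71,25.2,32.6,0,0],[0,0,0.71,25.2,32.6,0,0],[0,0,0.71,25.2,32.6,0,0],[0,0,0.71,25.2,32.6,0,0],[0,0,0.71,25.2,32.6,0,0],[0,0,0.71,25.2,32.6,0,0],[0,0,0.71,25.2,32.6,0,0],[0,0,0.71,25.2,32.6,0,0]]
  ]
}}

```text
clock: 1.77
tcp_pos: [607.3, 61.2, 272.4]
orientation: [0.683, 0.73, -0.0, -0.0]
ft_force: [-0.5, -0.6, 0.4]
finger_gap: 0.3
grip_force: 0.0
```

Request:
{"method": "servo_tool", "body": {
  "increments": [
    [[0,0,0,0,0,0,0],[0,0,0,0,0,0,0],[0,0,0,0,0,0,0],[0,0,0,0,0,0,0]]
  ]
}}

```text
clock: 2.1
tcp_pos: [606.0, 57.6, 273.2]
orientation: [0.684, 0.73, -0.0, -0.0]
ft_force: [-1.3, 0.2, -0.3]
finger_gap: 0.4
grip_force: 0.0
```

Run:
```python
from h import *
s=bot.read_state();print(s["tcp_pos"],s["orientation"],s["joint_pos"].round(2))
b=dict(np.load("t0.npz"));P=cloud(b);I=b["image"].astype(int)
m=(I[...,2]>120)&(I[...,0]<80);m[:220]=0
q=P[m];print("blue",m.sum(),np.percentile(q,[1,50,99],axis=0).round())
```

```text
[605.99931777  57.59427716 273.16976679] [ 6.83841293e-01  7.29630744e-01 -2.50807504e-04 -6.03269253e-06] [-0.1   0.21  1.4  -0.    1.53 -0.17]
blue 763 [[301. 172. 154.]
 [359. 202. 159.]
 [417. 229. 164.]]
```

Request:
{"method": "servo_tool", "body": {
  "increments": [
    [[0,0,0,2.5,3.3,0,0],[0,0,0,2.5,3.3,0,0],[0,0,0,2.5,3.3,-3,0],[0,0,0,2.5,3.3,-6,0],[0,0,0,2.5,3.3,-9,0],[0,0,0,2.5,3.3,-12,0],[0,0,0,2.5,3.3,-14,0],[0,0,0,2.5,3.3,-15.7,0],[0,0,0,2.5,3.3,-15.7,0],[0,0,0,2.5,3.3,-15.7,0]]
  ]
}}

```text
clock: 2.93
tcp_pos: [630.8, 90.6, 116.0]
orientation: [0.684, 0.73, -0.0, -0.0]
ft_force: [-0.0, 0.6, 0.5]
finger_gap: 0.4
grip_force: 0.0
```

Run:
```python
from h import *
s=bot.read_state();print(s["tcp_pos"],s["ft_force"])
a=snap("scene");cv2.imwrite("pics/ins.png",cv2.resize(a["image"][110:270,180:360,::-1],None,fx=3,fy=3,interpolation=2))
```

```text
[630.7854931   90.63706116 116.03665521] [-0.02100431  0.64092599  0.52335738]
```

View pics/ins.png

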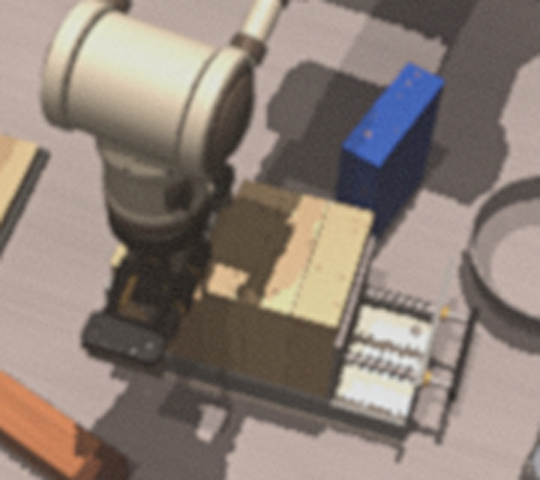

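The fingers are behind the cut brick and clear of its neighbours. Now I draw its top forward.

Request:
{"method": "servo_tool", "body": {
  "increments": [
    [[0,0,0,-0.5,-0.03,0,0],[0,0,0,-0.8,-0.06,0,0],[0,0,0,-1.1,-0.08,0,0],[0,0,0,-1.4,-0.1,0,0],[0,0,0,-1.7,-0.12,0,0],[0,0,0,-2.0,-0.14,0,0],[0,0,0,-2.3,-0.16,0,0],[0,0,0,-2.5,-0.18,0,0]]
  ]
}}

```text
clock: 3.65
tcp_pos: [613.3, 90.2, 120.3]
orientation: [0.684, 0.73, 0.006, 0.006]
ft_force: [16.6, 2.4, 2.8]
finger_gap: 0.6
grip_force: 8.1
```

Request:
{"method": "servo_tool", "body": {
  "increments": [
    [[0,0,0,-0.3,-0.02,0,0],[0,0,0,-0.6,-0.04,0,0],[0,0,0,-0.9,-0.06,0,0],[0,0,0,-1.2,-0.08,0,0],[0,0,0,-1.5,-0.1,0,0],[0,0,0,-1.7,-0.12,0,0],[0,0,0,-1.7,-0.12,0,0],[0,0,0,-1.7,-0.12,0,0]]
  ]
}}

```text
clock: 4.32
tcp_pos: [604.2, 89.5, 126.9]
orientation: [0.684, 0.73, 0.014, 0.013]
ft_force: [24.9, 5.1, 13.0]
finger_gap: 0.3
grip_force: 13.5
```

Run:
```python
from h import *
a=snap("scene");cv2.imwrite("pics/tip.png",cv2.resize(a["image"][110:270,180:360,::-1],None,fx=3,fy=3,interpolation=2))
P=cloud(snap("top"));z=P[...,2];c=np.array([542.4,124.9]);ex=np.array([.9976,.07])
d=P[...,:2]-c;x=d@ex;y=d@np.array([-.07,.9976])
m=(abs(y+40)<14)&(x<30)&(x>-135)&(z>20)&(z<175)
p=np.c_[x[m],z[m]];p=p[p[:,0].argsort()];print(len(p));print(p[::max(1,len(p)//30)].round(0).tolist())
```

```text
222
[[-69.0, 133.0], [-65.0, 132.0], [-64.0, 138.0], [-62.0, 137.0], [-61.0, 134.0], [-59.0, 133.0], [-57.0, 136.0], [-56.0, 136.0], [-54.0, 132.0], [-53.0, 134.0], [-51.0, 138.0], [-50.0, 138.0], [-48.0, 138.0], [-46.0, 137.0], [-45.0, 135.0], [-43.0, 135.0], [-42.0, 134.0], [-41.0, 137.0], [-39.0, 135.0], [-38.0, 133.0], [-2.0, 140.0], [-1.0, 143.0], [0.0, 146.0], [2.0, 143.0], [4.0, 142.0], [5.0, 144.0], [7.0, 140.0], [9.0, 142.0], [10.0, 140.0], [12.0, 139.0], [13.0, 139.0], [15.0, 139.0]]
```

View pics/tip.png

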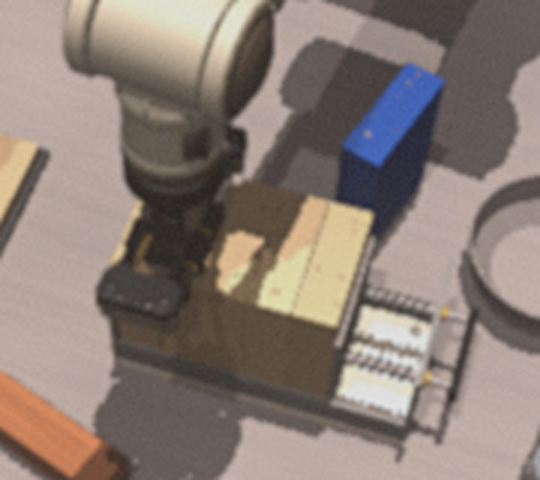

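The brick has tilted only about 4°, and the arm is yielding by about 15 mm under 25 N. I keep pulling, with some downward bias.

Request:
{"method": "servo_tool", "body": {
  "increments": [
    [[0,0,0,-0.3,-0.02,-0.3,0],[0,0,0,-0.6,-0.04,-0.6,0],[0,0,0,-0.9,-0.06,-0.8,0],[0,0,0,-1.2,-0.08,-0.8,0],[0,0,0,-1.5,-0.1,-0.8,0],[0,0,0,-1.5,-0.1,-0.8,0],[0,0,0,-1.5,-0.1,-0.8,0]]
  ]
}}

```text
clock: 5.0
tcp_pos: [601.8, 89.2, 129.1]
orientation: [0.684, 0.729, 0.025, 0.024]
ft_force: [41.8, 10.0, 31.7]
finger_gap: 0.2
grip_force: 23.3
```

```bash
cat >> h.py <<'E'
def tilt():
    P=cloud(snap("top"));z=P[...,2];c=np.array([542.4,124.9]);ex=np.array([.9976,.07]);ey=np.array([-.07,.9976])
    d=P[...,:2]-c;x=d@ex;y=d@ey
    m=(abs(y+40)<13)&(x<70)&(x>-150)&(z>60)&(z<185)
    p=np.c_[x[m],z[m]];f=p[p[:,0]<-40]
    l=cv2.fitLine(f.astype(np.float32),cv2.DIST_HUBER,0,.01,.01).ravel()
    print("tilt deg",np.degrees(np.arctan(l[1]/l[0])).round(1),"front edge x",np.percentile(f[:,0],1).round(1),"z",f[f[:,0]<np.percentile(f[:,0],12)][:,1].mean().round(1),len(f), f[:,0].max().round())
    n=(x>-62)&(x<62)&(z>150)&(z<180)
    for yy in(-80,0,40,80):
        k=n&(abs(y-yy)<12)
        if k.sum()>50:print(yy,k.sum(),P[k][:,2].mean().round(1),np.percentile(x[k],[2,98]).round(0))
E
python3 -c "
from h import *
tilt()"
```

```text
tilt deg 5.0 front edge x -75.5 z 134.9 131 -45.0
-80 146 165.3 [-58.   8.]
0 288 164.9 [-59.  17.]
80 483 164.9 [-58.  57.]
```

The back face rises as it turns about the foot, so pushing down works against the tipping. I follow the arc upward instead.

Request:
{"method": "servo_tool", "body": {
  "increments": [
    [[0,0,0,0,0,0.7,0],[0,0,0,0,0,1.4,0],[0,0,0,0,0,2.1,0],[0,0,0,0,0,2.6,0],[0,0,0,-0.2,0,3.0,0],[0,0,0,-0.4,-0.03,3.3,0],[0,0,0,-0.4,-0.03,3.3,0]]
  ]
}}

```text
clock: 5.63
tcp_pos: [576.3, 87.6, 146.0]
orientation: [0.683, 0.73, 0.006, 0.006]
ft_force: [10.3, 3.0, 7.6]
finger_gap: 0.3
grip_force: 5.7
```

```bash
python3 -c "
from h import *
tilt()"
```

```text
tilt deg 17.8 front edge x -96.7 z 130.2 128 -66.0
-80 126 165.2 [-56.  -2.]
0 237 164.9 [-58.   8.]
80 481 164.9 [-58.  57.]
```

Request:
{"method": "servo_tool", "body": {
  "increments": [
    [[0,0,0,-0.3,-0.02,0.4,0],[0,0,0,-0.6,-0.04,0.8,0],[0,0,0,-0.9,-0.06,1.2,0],[0,0,0,-0.9,-0.06,1.2,0],[0,0,0,-0.9,-0.06,1.2,0]]
  ]
}}

```text
clock: 6.1
tcp_pos: [563.4, 86.7, 155.1]
orientation: [0.683, 0.73, 0.002, 0.002]
ft_force: [4.7, -0.1, 5.9]
finger_gap: 0.5
grip_force: 3.7
```

```bash
python3 -c "
from h import *
tilt()"
```

```text
tilt deg 21.6 front edge x -104.8 z 127.0 126 -40.0
-80 118 164.8 [-58. -12.]
0 194 165.0 [-59.  -5.]
80 481 164.8 [-58.  57.]
```

The brick is tipped about 22°, with its foot at rack x ≈ -57 and z ≈ 6. Now I withdraw and turn for the grasp.

Request:
{"method": "servo_tool", "body": {
  "increments": [
    [[0,0,0,1.5,0.1,0,0],[0,0,0,3,0.2,1,0],[0,0,0,3.5,0.2,5,0],[0,0,0,3.5,0.2,9,0],[0,0,0,3.5,0.2,11,3],[0,0,-0.12,0,0,11,5],[0,0,-0.24,-4,0,11,9.1],[0,0,-0.36,-7,0,11,9.1],[0,0,-0.48,-9,0,11,9.1],[0,0,-0.6,-9.7,-0.7,11,9.1]]
  ]
}}

```text
clock: 6.98
tcp_pos: [461.1, 80.7, 262.3]
orientation: [0.87, 0.494, -0.001, -0.001]
ft_force: [0.9, 0.1, 0.8]
finger_gap: 38.0
grip_force: 0.0
```

Request:
{"method": "servo_tool", "body": {
  "increments": [
    [[0,0,-0.12,0,0,0,9.1],[0,0,-0.24,0,0,0,9.1],[0,0,-0.36,0,0,0,9.1],[0,0,-0.48,0,0,0,9.1],[0,0,-0.6,0,0,0,9.1],[0,0,-0.72,0,0,0,9.1],[0,0,-0.84,0,0,0,9.1],[0,0,-0.97,0,0,0,9.1],[0,0,-0.97,0,0,0,9.1],[0,0,-0.97,0,0,0,9.1]]
  ]
}}

```text
clock: 7.82
tcp_pos: [463.8, 79.8, 262.5]
orientation: [0.999, 0.035, -0.001, -0.0]
ft_force: [0.4, 0.2, -0.1]
finger_gap: 90.5
grip_force: 0.0
```

Request:
{"method": "servo_tool", "body": {
  "increments": [
    [[0.0075,-0.105,0,0,0,0,9.1],[0.015,-0.21,0,0,0,0,9.1],[0.015,-0.21,0,0,0,0,9.1],[0.015,-0.21,0,0,0,0,9.1]]
  ]
}}

```text
clock: 8.15
tcp_pos: [463.3, 79.8, 262.8]
orientation: [0.994, 0.034, 0.104, -0.004]
ft_force: [0.7, -0.5, 0.1]
finger_gap: 90.8
grip_force: 0.0
```

```bash
python3 -c "
from h import *
from scipy.spatial.transform import Rotation as R
s=bot.read_state();print(s['tcp_pos'],R.from_quat(s['orientation']).as_matrix().round(3),s['finger_gap'],s['joint_pos'].round(2))
tilt()
a=snap('scene');cv2.imwrite('pics/pre.png',cv2.resize(a['image'][90:270,180:360,::-1],None,fx=3,fy=3,interpolation=2))"
```

```text
[463.28454915  79.77313575 262.80521128] [[ 0.976  0.069  0.207]
 [ 0.067 -0.998  0.015]
 [ 0.207 -0.001 -0.978]] 90.76454315205271 [-0.12 -0.35  1.97  0.04  1.32  1.38]
tilt deg 22.1 front edge x -83.1 z 135.8 185 -40.0
-80 482 164.9 [-58.  57.]
0 479 164.8 [-58.  57.]
40 482 164.9 [-58.  57.]
80 478 164.9 [-58.  57.]
```

View pics/pre.png

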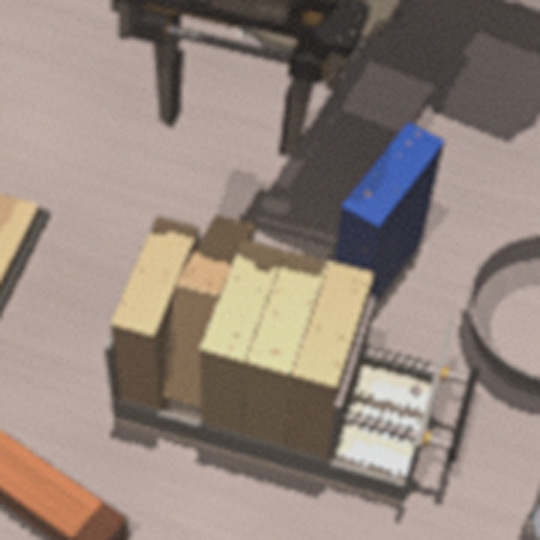

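The brick holds at 22° with its top out front, the full bricks stand upright, and the open gripper is above it. Now I descend and grip.

Request:
{"method": "servo_tool", "body": {
  "increments": [
    [[0,0,0,0.1,0,-4,9.1],[0,0,0,0.1,0,-8,9.1],[0,0,0,0.1,0,-11,9.1],[0,0,0,0.1,0,-13,9.1],[0,0,0,0.1,0,-14.5,9.1],[0,0,0,0.1,0,-15.5,9.1],[0,0,0,0.1,0,-15.5,9.1],[0,0,0,0.1,0,-15.5,9.1]]
  ]
}}

```text
clock: 8.92
tcp_pos: [466.3, 79.7, 108.6]
orientation: [0.994, 0.033, 0.105, -0.004]
ft_force: [-0.8, -0.5, 1.3]
finger_gap: 91.3
grip_force: 0.0
```

Request:
{"method": "servo_tool", "body": {
  "increments": [
    [[0,0,0,0,0,0,7],[0,0,0,0,0,0,6],[0,0,0,0,0,0,5],[0,0,0,0,0,0,4],[0,0,0,0,0,0,3],[0,0,0,0,0,0,3],[0,0,0,0,0,0,3],[0,0,0,0,0,0,3],[0,0,0,0,0,0,3],[0,0,0,0,0,0,3]]
  ],
  "force": 55
}}

```text
clock: 9.75
tcp_pos: [465.5, 80.0, 108.2]
orientation: [0.994, 0.033, 0.105, -0.004]
ft_force: [0.5, 2.0, 1.0]
finger_gap: 39.1
grip_force: 55.0
```

Request:
{"method": "servo_tool", "body": {
  "increments": [
    [[0,0,0,0,0,0.4,3],[0,0,0,0,0,0.8,3],[0,0,0,0,0,1.2,3],[0,0,0,0,0,1.6,3],[0,0,0,0,0,2.0,3],[0,0,0,0,0,2.5,3],[0,0,0,0,0,3.0,3],[0,0,0,0,0,3.0,3]]
  ]
}}

```text
clock: 10.42
tcp_pos: [464.2, 80.0, 137.9]
orientation: [0.994, 0.033, 0.103, -0.004]
ft_force: [-5.1, 2.1, -4.3]
finger_gap: 39.5
grip_force: 55.0
```

```bash
python3 -c "
from h import *
tilt()
a=snap('scene');cv2.imwrite('pics/lift.png',cv2.resize(a['image'][90:270,180:360,::-1],None,fx=3,fy=3,interpolation=2))"
```

```text
tilt deg 13.7 front edge x -78.7 z 165.9 174 -40.0
-80 481 165.0 [-58.  57.]
0 480 164.8 [-58.  57.]
40 482 165.0 [-58.  57.]
80 482 164.8 [-58.  57.]
```

View pics/lift.png

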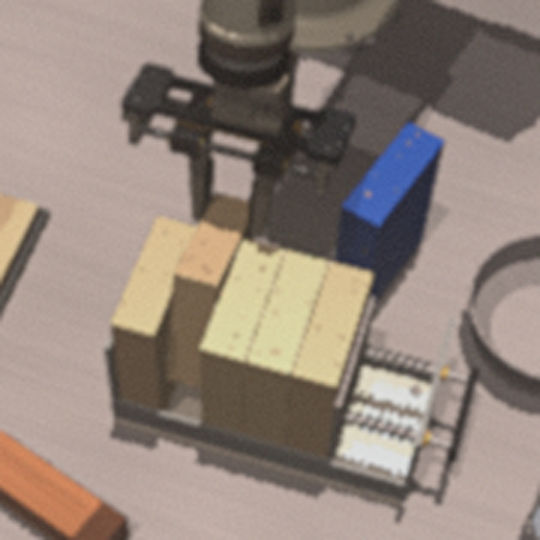

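It lifts cleanly and the neighbours stay put. I continue up, out of the row.

Request:
{"method": "servo_tool", "body": {
  "increments": [
    [[0,0,0,0,0,0.7,3],[0,0,0,0,0,1.4,3],[0,0,0,0,0,2.1,3],[0,0,0,0,0,2.8,3],[0,0,0,0,0,3.5,3],[0,0,0,0,0,4.2,3],[0,0,0,0,0,5.0,3],[0,0,0,0,0,6.0,3],[0,0,0,0,0,7.0,3],[0,0,0,0,0,7.0,3]]
  ]
}}

```text
clock: 11.35
tcp_pos: [466.2, 79.8, 211.0]
orientation: [0.994, 0.033, 0.106, -0.004]
ft_force: [-4.8, 2.2, -1.3]
finger_gap: 39.4
grip_force: 55.0
```

Request:
{"method": "servo_tool", "body": {
  "increments": [
    [[0,0,0,0,0,1,3],[0,0,0,0,0,2,3],[0,0,0,0,0,3,3],[0,0,0,0,0,4,3],[0,0,0,0,0,5,3],[0,0,0,0,0,6,3],[0,0,0,0,0,7,3],[0,0,0,0,0,8,3],[0,0,0,0,0,9,3],[0,0,0,0,0,9,3]]
  ]
}}

```text
clock: 12.18
tcp_pos: [467.3, 79.8, 302.1]
orientation: [0.994, 0.033, 0.108, -0.004]
ft_force: [-0.5, 0.9, -4.6]
finger_gap: 39.7
grip_force: 55.0
```

Run:
```python
from h import *
s=bot.read_state();print(s["tcp_pos"],s["joint_pos"].round(2),s["finger_gap"])
t=snap("top");P=cloud(t);z=P[...,2];c=np.array([542.4,124.9]);ex=np.array([.9976,.07]);ey=np.array([-.07,.9976])
d=P[...,:2]-c;x=d@ex;y=d@ey
for yy in range(-90,90,20):
    k=(abs(y-yy)<9)&(abs(x)<70)&(z>140)&(z<180);print(yy,k.sum(),(P[k][:,2].mean().round(1),np.percentile(x[k],[2,98]).round()) if k.sum() else "")
a=snap("scene");P=cloud(a);d=P[...,:2]-c;x=d@ex;y=d@ey;I=a["image"].astype(int)
# brick's visible faces from scene: points in slab near its mid-plane
m=(abs(y+42)<26)&(P[...,2]>185)&(I[...,0]-I[...,2]>40)
p=np.c_[x[m],y[m],P[m][:,2]];np.save("b.npy",p);print(len(p),np.percentile(p,[1,50,99],axis=0).round(0))
cv2.imwrite("pics/up.png",np.vstack([cv2.resize(a["image"][60:250,170:360,::-1],(560,300)),cv2.resize(t["image"][120:290,160:440,::-1],(560,300))]))
```

```text
[467.26937605  79.76989008 302.06804689] [-0.12 -0.36  1.9   0.04  1.39  1.39] 39.681585656475626
-90 362 (np.float64(165.3), array([-58.,  57.]))
-70 311 (np.float64(165.7), array([-58.,  57.]))
-50 74 (np.float64(164.9), array([30., 59.]))
-30 89 (np.float64(165.0), array([31., 59.]))
-10 337 (np.float64(164.9), array([-58.,  56.]))
10 364 (np.float64(165.0), array([-58.,  57.]))
30 355 (np.float64(164.8), array([-58.,  57.]))
50 360 (np.float64(164.8), array([-59.,  57.]))
70 66 (np.float64(164.6), array([-56.,  56.]))
625 [[-498.  -60.  321.]
 [ -33.  -39.  326.]
 [  17.  -20.  341.]]
```

View pics/up.png

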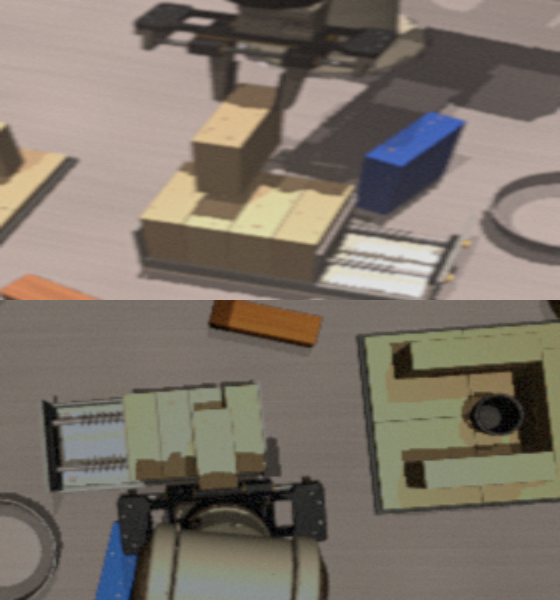

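The brick is clear and the row has closed up upright. Next I measure how it sits in the hand: the tilt of its top face and its back edge.

```bash
cat >> h.py <<'E'
def held(o,yaw,zlo,half=70,halfy=18,z0=None):
    """brick top face in frame at o (world xy), yaw; points above zlo, both cameras"""
    c,s_=np.cos(yaw),np.sin(yaw)
    for n in("top","scene"):
        a=snap(n);P=cloud(a);I=a["image"].astype(int);d=P[...,:2]-np.array(o)
        x=d[...,0]*c+d[...,1]*s_;y=-d[...,0]*s_+d[...,1]*c
        m=(abs(y)<45)&(abs(x)<110)&(P[...,2]>zlo)&(P[...,2]<zlo+110)&(I[...,0]-I[...,2]>25)
        p=np.c_[x[m],y[m],P[m][:,2]]
        if len(p)<60: print(n,"few",len(p));continue
        q=p
        for _ in range(8):
            A=np.c_[q[:,:2],np.ones(len(q))];w=np.linalg.lstsq(A,q[:,2],rcond=None)[0]
            r=p[:,2]-np.c_[p[:,:2],np.ones(len(p))]@w;q=p[(r>-4)&(r<6)]
        rc=cv2.minAreaRect(q[:,:2].astype(np.float32))
        print(n,len(p),len(q),"slope x,y deg",np.degrees(np.arctan(w[:2])).round(1),"z at0",w[2].round(1),"x rng",np.percentile(q[:,0],[.5,99.5]).round(1),"y rng",np.percentile(q[:,1],[1,99]).round(1),"rect",np.round(rc[0],1),np.round(rc[1],1),round(rc[2],1))
E
python3 -c "
from h import *
held((542.4-40*-.07-40*.9976,124.9-40*.9976-40*.07),.07,270)"
```

```text
top 229 228 slope x,y deg [-0.   0.2] z at0 323.7 x rng [-38.   54.5] y rng [-19.9  19.7] rect [ 8.3 -0.1] [39.8 93.1] 89.9
scene 885 667 slope x,y deg [ 0.6 -0.1] z at0 323.0 x rng [-61.9  56.1] y rng [-19.5  19.8] rect [-3.2  0.1] [119.8  40.6] 0.7
```

The brick now hangs level (0.6°), with its top at z=323 and its centre near (502, 82). I carry it over the opening.

Request:
{"method": "servo_tool", "body": {
  "increments": [
    [[0,0,0,0.3,-1.5,0,3],[0,0,0,1,-4,0,3],[0,0,0,1.7,-7,0,3],[0,0,0,2.4,-10,0,3],[0,0,0,3.1,-13,0,3],[0,0,0,3.8,-16,0,3],[0,0,0,4.5,-19,0,3],[0,0,0,5.2,-22,0,3],[0,0,0,5.9,-25,0,3],[0,0,0,6.4,-27.2,0,3]]
  ],
  "force": 60
}}

```text
clock: 13.22
tcp_pos: [529.3, -194.8, 296.9]
orientation: [0.994, 0.032, 0.104, -0.004]
ft_force: [0.7, -0.3, -5.5]
finger_gap: 39.0
grip_force: 60.0
```

Request:
{"method": "servo_tool", "body": {
  "increments": [
    [[0,0,0,0,0,0,3],[0,0,0,0,0,0,3],[0,0,0,0,0,0,3],[0,0,0,0,0,0,3]]
  ]
}}

```text
clock: 13.55
tcp_pos: [529.3, -191.2, 297.8]
orientation: [0.994, 0.034, 0.105, -0.004]
ft_force: [0.0, 0.3, -4.5]
finger_gap: 39.6
grip_force: 60.0
```

```bash
python3 -c "
from h import *
s=bot.read_state();print(s['tcp_pos'],s['orientation'].round(3))
held((565.8,-190.2),.067,270)"
```

```text
[ 529.33592158 -191.1719938   297.75364385] [ 0.994  0.034  0.105 -0.004]
top 815 772 slope x,y deg [0.5 0. ] z at0 323.0 x rng [-28.1  57.2] y rng [-18.1  21.4] rect [14.1  1.6] [87.8 40.6] 0.0
scene 839 613 slope x,y deg [0.5 0.3] z at0 323.1 x rng [-58.5  59.7] y rng [-18.3  22. ] rect [0.  1.1] [121.   42.5] 1.6
```

Request:
{"method": "servo_tool", "body": {
  "increments": [
    [[0,0,0,0,-0.15,-0.6,3],[0,0,0,0,-0.15,-1.2,3],[0,0,0,0,-0.15,-1.8,3],[0,0,0,0,-0.15,-2.4,3],[0,0,0,0,-0.15,-3,3],[0,0,0,0,-0.15,-3.6,3],[0,0,0,0,-0.15,-3.6,3],[0,0,0,0,-0.15,-3.6,3]]
  ]
}}

```text
clock: 14.32
tcp_pos: [529.3, -193.6, 261.5]
orientation: [0.994, 0.033, 0.105, -0.004]
ft_force: [0.7, 0.0, -4.4]
finger_gap: 39.2
grip_force: 60.0
```

```bash
python3 -c "
from h import *
s=bot.read_state();print(s['tcp_pos'])
held((565.8,-190.2),.067,240)
a=snap('scene');t=snap('top')
cv2.imwrite('pics/over.png',np.vstack([cv2.resize(a['image'][60:240,60:300,::-1],(600,300)),cv2.resize(t['image'][110:260,310:470,::-1],(600,300))]))"
```

```text
[ 529.30257136 -193.55355544  261.51216657]
top 751 710 slope x,y deg [0.4 0. ] z at0 286.9 x rng [-29.4  57.1] y rng [-20.2  18.5] rect [14.2 -1.1] [41.3 87.7] 88.8
scene 766 589 slope x,y deg [ 0.5 -0.5] z at0 287.2 x rng [-57.1  59.5] y rng [-20.8  19.3] rect [ 0.8 -1.8] [120.3  43.1] 0.6
```

View pics/over.png

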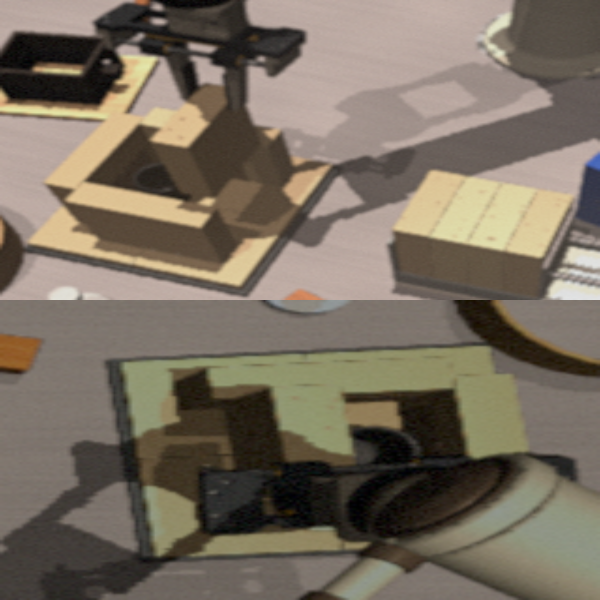

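The brick hangs squarely over the gap and within about 1 mm, in both scene and top views. I lower it between the walls.

Request:
{"method": "servo_tool", "body": {
  "increments": [
    [[0,0,0,0,0.05,-0.7,3],[0,0,0,0,0.05,-1.4,3],[0,0,0,0,0.05,-2.1,3],[0,0,0,0,0.05,-2.8,3],[0,0,0,0,0.05,-3.5,3],[0,0,0,0,0.05,-4.2,3],[0,0,0,0,0.05,-4.9,3],[0,0,0,0,0.05,-5.6,3],[0,0,0,0,0.05,-6.3,3],[0,0,0,0,0.05,-6.3,3]]
  ]
}}

```text
clock: 15.35
tcp_pos: [528.5, -192.6, 196.9]
orientation: [0.994, 0.033, 0.104, -0.005]
ft_force: [-0.1, -0.1, -5.1]
finger_gap: 39.2
grip_force: 60.0
```

```bash
python3 -c "
from h import *
s=bot.read_state();print(s['tcp_pos'])
held((565.8,-190.2),.067,185)"
```

```text
[ 528.52555669 -192.5813284   196.93553087]
top 658 621 slope x,y deg [0.8 0.2] z at0 222.1 x rng [-30.3  56.5] y rng [-20.   19.7] rect [13.1 -0.1] [88.  40.8] 0.1
scene 690 543 slope x,y deg [0.6 0.4] z at0 223.1 x rng [-59.2  58.4] y rng [-20.1  20.1] rect [-0.6 -2.1] [121.8  50.1] 8.1
```

Request:
{"method": "servo_tool", "body": {
  "increments": [
    [[0,0,0,0,0,-0.7,3],[0,0,0,0,0,-1.4,3],[0,0,0,0,0,-2.1,3],[0,0,0,0,0,-2.8,3],[0,0.01,0,0,0,-3.5,3],[0,0.01,0,0,0,-4.2,3],[0,0.01,0,0,0,-4.9,3],[0,0.01,0,0,0,-5.5,3],[0,0.01,0,0,0,-5.9,3],[0,0.01,0,0,0,-6.1,3]]
  ]
}}

```text
clock: 16.28
tcp_pos: [529.1, -193.0, 137.2]
orientation: [0.994, 0.033, 0.1, -0.005]
ft_force: [-1.3, 0.4, -4.7]
finger_gap: 39.4
grip_force: 60.0
```

Request:
{"method": "servo_tool", "body": {
  "increments": [
    [[0,0,0,0,0,-0.1,3],[0,0,0,0,0,-0.2,3],[0,0,0,0,0,-0.3,3],[0,0,0,0,0,-0.4,3],[0,0,0,0,0,-0.5,3],[0,0,0,0,0,-0.5,3],[0,0,0,0,0,-0.5,3]]
  ]
}}

```text
clock: 16.87
tcp_pos: [529.5, -193.2, 133.2]
orientation: [0.994, 0.033, 0.1, -0.004]
ft_force: [-0.1, 0.3, -4.7]
finger_gap: 39.6
grip_force: 60.0
```

```bash
python3 -c "
from h import *
s=bot.read_state();print(s['tcp_pos'],s['ft_force'])
held((565.8,-190.2),.067,150)"
```

```text
[ 529.52617577 -193.2386787   133.19145007] [-0.11361605  0.29485922 -4.7394113 ]
top 568 531 slope x,y deg [ 0.3 -0.1] z at0 158.1 x rng [-27.9  57.7] y rng [-20.9  18.8] rect [14.8 -0.6] [41.2 87.6] 90.0
scene 550 504 slope x,y deg [ 0.2 -0.2] z at0 158.3 x rng [-58.7  59.5] y rng [-20.6  19.4] rect [ 0.2 -1.1] [119.5  41.7] 0.6
```

Request:
{"method": "servo_tool", "body": {
  "increments": [
    [[0,0,0,0,0,-0.1,3],[0,0,0,0,0,-0.2,3],[0,0,0,0,0,-0.3,3],[0,0,0,0,0,-0.4,3],[0,0,0,0,0,-0.5,3],[0,0,0,0,0,-0.6,3],[0,0,0,0,0,-0.6,3],[0,0,0,0,0,-0.6,3]]
  ]
}}

```text
clock: 17.63
tcp_pos: [529.8, -193.4, 129.4]
orientation: [0.994, 0.034, 0.1, -0.004]
ft_force: [-8.0, 4.0, 10.3]
finger_gap: 39.2
grip_force: 60.0
```

It is seated. I release gently.

Request:
{"method": "servo_tool", "body": {
  "increments": [
    [[0,0,0,0,0,0.1,3],[0,0,0,0,0,0.1,3],[0,0,0,0,0,0.1,3]]
  ],
  "force": 8
}}

```text
clock: 17.88
tcp_pos: [530.0, -193.4, 129.4]
orientation: [0.994, 0.033, 0.101, -0.004]
ft_force: [-5.4, 2.0, 7.0]
finger_gap: 39.8
grip_force: 8.0
```

Request:
{"method": "servo_tool", "body": {
  "increments": [
    [[0,0,0,0,0,0,4.2],[0,0,0,0,0,0,4.6],[0,0,0,0,0,0,5.2],[0,0,0,0,0,0,5.6],[0,0,0,0,0,0,5.6],[0,0,0,0,0,0,5.6]]
  ]
}}

```text
clock: 18.38
tcp_pos: [529.6, -193.3, 128.1]
orientation: [0.994, 0.033, 0.1, -0.004]
ft_force: [0.2, 0.4, -0.3]
finger_gap: 55.9
grip_force: 0.0
```

```bash
python3 -c "
from h import *
s=bot.read_state();print(s['tcp_pos'],s['ft_force'],s['finger_gap'])
held((565.8,-190.2),.067,148)"
```

```text
[ 529.60067028 -193.33961782  128.10421585] [ 0.20570524  0.42418111 -0.31641002] 55.923163380022196
top 581 552 slope x,y deg [-0.2  0.2] z at0 154.4 x rng [-28.7  58.2] y rng [-20.2  19. ] rect [22.1 -2.2] [ 53.2 100.4] 77.9
scene 587 529 slope x,y deg [ 0.1 -0.7] z at0 154.3 x rng [-59.5  60. ] y rng [-19.5  20.3] rect [-0.1  0.6] [120.8  42.1] 0.1
```

The brick stands free, with its top at 154.4, level and centred within about 1 mm. I retreat along the tool axis, up and back.

Request:
{"method": "servo_tool", "body": {
  "increments": [
    [[0,0,0,-0.2,0,1,5.6],[0,0,0,-0.4,0,2,5.6],[0,0,0,-0.6,0,3,5.6],[0,0,0,-0.9,0,4.5,5.6],[0,0,0,-1.4,0,7,5.6],[0,0,0,-2,0,10,5.6],[0,0,0,-4,0,13,5.6],[0,0,0,-7,0,16,5.6],[0,0,0,-7,0,16,5.6],[0,0,0,-7,0,16,5.6]]
  ]
}}

```text
clock: 19.32
tcp_pos: [459.9, -194.4, 292.1]
orientation: [0.994, 0.033, 0.103, -0.002]
ft_force: [0.9, 0.1, -1.0]
finger_gap: 56.5
grip_force: 0.0
```

Run:
```python
from h import *
held((565.8,-190.2),.067,148)
P=cloud(snap("top"));z=P[...,2];c=np.array([542.4,124.9]);d=P[...,:2]-c;x=d@[.9976,.07];y=d@[-.07,.9976]
m=(abs(x)<70)&(y>-110)&(y<80)&(z>150)&(z<180);print(np.percentile(np.c_[x[m],y[m],z[m]],[1,99],axis=0).round(1))
h=P[...,:2]-[569.9,-250.0];hx=h@[.9978,.067];hy=h@[-.067,.9978];k=(abs(hx)<55)&(hy<35)&(hy>-75)&(abs(z-86)<7)
print("cruc",P[k].mean(0).round(1),k.sum())
k=(abs(hx)<55)&(z>140)&(z<165)&(hy>20);print("brick hy",np.percentile(hy[k],[1,99]).round(1)); k=(abs(hx)>70)&(abs(hx)<104)&(abs(z-144)<6);print("wall end hy",np.percentile(hy[k],99.5).round(1))
```

```text
top 826 765 slope x,y deg [0. 0.] z at0 154.3 x rng [-61.2  57.2] y rng [-20.   19.2] rect [-15.6  -0.5] [148.2  44.8] 2.1
scene 582 541 slope x,y deg [0.3 0.2] z at0 154.3 x rng [-60.   60.5] y rng [-19.3  20.2] rect [0.2 0.1] [123.1  42.7] 0.6
[[-59.4 -98.2 160.1]
 [ 58.   58.3 169.9]]
cruc [ 567.9 -288.9   85.3] 167
brick hy [ 40.9 886.5]
wall end hy 877.3
```

```bash
python3 -c "
from h import *
print(bot.close_job())"
```

```text
the job is handed in; nothing more can be done
None
```

The cut brick stands released, upright and centred to about 1 mm in the hearth opening. The full bricks are upright in the closed-up rack and the crucible is where it was. I handed the job in at about 19 s; the interface returned no verdict.

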